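Hang the drip tray under the beer tap and stand a tumbler on it

TASK

Get the beer tap ready to pour: take the washed drip tray from the wooden drainer and hang it on the front of the cooler, under the tap: tip its front up, hook its angled rear strip over the cleat, then let the front down so that its feet swing in under the keeper rail and it hangs level, fully home and centred. Then stand the white tumbler upright on the tray's grid right under the spout. Do not knock the tap handle, and leave the tin, the dish and the spanner where they are.

Things in the scene. Friction and masses are not known exactly. Their poses are not given: they have to be found in the camera images.
- cleat (a point): Middle of the free upper edge of the cleat, a steel strip 156 mm long, 4 thick, on the cooler's dark front, rising up and outward 35 deg from vertical with a V slot behind it. It is 160 mm above the table, 26 mm out from the front face. Axes: x into the cooler, square to its front; y along the cleat; z up. The cooler (steel box 200 wide, 340 deep, 370 high) stands at varying yaw.
- keeper (a point): Middle of the front face of the keeper rail below the cleat: 20 mm deep out from the cooler's front, 156 long, 82 to 98 mm above the table; axes as cleat. It keeps a hung tray from lifting off level. The tray's feet must pass in front of it and swing in below it, so the tray must be tipped front-up (about 25 deg) while its strip goes down behind the cleat.
- spout (a point): Middle of the tap's outlet: a 17 mm nozzle pointing down, 250 mm above the table, 72 mm out from the cooler's front, midway along the cleat; axes as cleat. The tap body above it (32 mm thick, 312 mm high) reaches 84 mm out; the handle stands on it, up to 455 mm.
- tap_handle (a joint): The tap's black upright handle, hinged at its foot: 0 is shut (as at the start), positive leans out from the cooler. It moves easily if knocked.
- tray_lip (a point): Grip point of the loose steel drip tray (0.22 to 0.36 kg, centre of mass 88 mm further in x): on its folded front flange, 160 mm wide, 4 thick, 46 long, sloping up and outward 40 deg from the tray's vertical; in mid-thickness, 16 mm from the free edge. Axes: x from flange to back plate, y along the flange, z up. The tray's underside is 50.5 mm below this point.
- tray_strip (a point): Middle of the lower free edge of the tray's angled rear strip (152 long, 4 thick, 34 wide), sloping from the back plate's top down and backward, 35 deg from vertical. Tray axes; 153.8 mm in x and 33.7 mm in z from tray_lip. Home: 16 mm further in (x of cleat) than the cleat point and 16 mm below it, strip flat on the cleat's rear side, tray level, feet on the cooler's front.
- tray_grid (a point): Middle of the tray's slotted grid, on its top face, where the tumbler stands (109 by 155 mm, walls 28 mm high round it); tray axes; 74.8 mm in x and 28.5 mm below tray_lip. At the start the tray stands level on a slatted wooden drainer 45 mm high that does not reach under the flange; hung, this face is 82 mm above the table.
- tray_foot (a point): Middle between the rear ends of the tray's two rubber feet (each 24 wide, 14 high, at y +-55), at their top edge; tray axes; 164.3 mm in x and 34.5 mm below tray_lip. The feet stick out 30 mm behind the upright back plate (160 wide, 4 thick, 114 high). Home, they touch the cooler's front 6 mm below the keeper rail.
- tumbler_mid (a point): Centre (half-way up) of the loose white plastic tumbler: open top, 95 mm high, 57 wide at the foot, 67 at the rim, 48 to 84 g. It stands in a row with a flat tin and a dish, both much lower, in any order; the nested stack and the glasses further back are not it. On the hung tray its rim is 73 mm below the spout, so the gripper must lean outward from under the tap.
- tin: Flat-topped metal tin in the row, 72 mm wide, 45 high (origin at its underside): leave it alone.
- dish: Ceramic dish in the row, 86 mm wide, 32 high (origin at its underside): leave it alone.
- spanner: Steel spanner 190 mm long lying flat on the table between cooler and drainer: leave it alone.
Mind the look-alikes: they are no part of the job. What is shaped like the part that bears tray_lip but purple or yellow is not meant. What is shaped like the part that bears tumbler_mid but pink is not meant.

How it is judged (in metres and radians):
On the way, in this order (a step that is already met when the one before it is completed fails the run):
1. the drip tray hangs level and fully home on the cleat, let go (x of tray_strip in the frame of cleat between 0.01 and 0.022 m and z of tray_strip in the frame of cleat between -0.022 and -0.01 m and y of tray_strip in the frame of cleat between -0.02 and 0.02 m and angle between tray_lip's own z axis and vertical below 0.07 rad and contact force between the fingers and tray below 0.2 N), for 0.2 s.
2. the tumbler stands upright on the tray's grid under the spout, let go (horizontal distance between tumbler_mid and spout below 0.02 m and angle between tumbler_mid's own z axis and vertical below 0.08 rad and z of tumbler_mid in the frame of tray_lip between 0.01 and 0.026 m and contact force between the fingers and anything else below 0.2 N), for 0.2 s.
At the end, for the whole second after the job is handed in: Tray strip home behind the cleat (within 6 mm in depth and height, 20 mm along it), tray level within 4 degrees; tumbler upright within 4.5 degrees on the grid, its axis within 20 mm of the spout; both at rest and let go; tap handle within 0.15 rad of shut (x of tray_strip in the frame of cleat between 0.01 and 0.022 m and z of tray_strip in the frame of cleat between -0.022 and -0.01 m and y of tray_strip in the frame of cleat between -0.02 and 0.02 m and angle between tray_lip's own z axis and vertical below 0.07 rad and horizontal distance between tumbler_mid and spout below 0.02 m and angle between tumbler_mid's own z axis and vertical below 0.08 rad and z of tumbler_mid in the frame of tray_lip between 0.01 and 0.026 m and linear speed of each of tray, tumbler below 0.02 m/s and value of joint tap_handle between -0.15 and 0.15 rad); the robot touches nothing.
It fails at once if the tin, the dish or the spanner is moved by more than 30 mm (distance of any of tin, dish, spanner from where it was at the start of the episode above 0.03 m).
It fails at once if the tap handle is knocked by more than 0.25 rad (value of joint tap_handle above 0.25 rad or value of joint tap_handle below -0.25 rad).
It fails at once if the tumbler is knocked over (angle between tumbler_mid's own z axis and vertical above 0.9 rad).
It also fails if it takes over 72 s, if anything falls off the work surface, if the arm or the gripper's body presses on something with over 40 N, if the wrist force passes 120 N, or if a joint passes its speed limit or range.

ROBOT

A 6-joint arm with a two-finger parallel gripper is mounted at the origin on the work surface. World frame = base frame: x ahead of the robot, y to its left, z up, the work surface at z = 0. Lengths are in mm, angles in degrees, forces in N, time in s.
With the tool pointing down it reaches from about 300 to 850 mm from the base axis. Payload 4.2 kg.
Tool frame: the origin (TCP) lies on the centre line of the jaws, within the pads' length; the fingertips stand 14 mm ahead of it and the grasp point (between the pads) lies 5 mm behind it; z points along the fingers, y is the line along which they close (so a half turn about z gives the same grasp; the last joint's range is limited). The gripper opens to 91 mm and grips with 3 to 60 N. Pads are 32 mm wide; open, the fingers measure 118 mm over their backs; the gripper's body (76 mm by 178 mm) begins 60 mm behind the grasp point.
Start: joints at [-68.354, 18.312, 89.639, -0, 72.044, -1.146], TCP at [222.754, -530.115, 227.976] pointing down, gripper open.
Joint ranges: [-177.97, 177.97], [-48.28, 115.42], [12.27, 149.76], [-77.06, 257.06], [2.81, 150.46], [-146.56, 146.56]. Speed limits (degrees/s): [147.25, 147.25, 180, 180, 180, 180].

INTERFACE

Orientations are given as [roll, pitch, yaw] about the fixed x, y, z axes, in that order (R = Rz(yaw) Ry(pitch) Rx(roll)).
In Python, from workcell import env gives the robot as it stands.
- The arm moves only by the tool arm_command, never from a script. Its argument "motion" is a list of rows, each an object with "offset": the shift along the tool's x, y, z in m, a list of three; "spin": the turn about the tool's z in rad. In form: [{"offset": [tx, ty, tz], "spin": spin}, ...]. A call has 1 to 5 rows; each row shifts and turns the commanded pose from where the row before left it, along the tool's axes as they then stand; what a row does not reach is not made up. A row lasts 1/8 s, in which the tool goes at most 62.5 mm and 10.7 degrees, less where a joint would pass 70% of its speed; a pose out of reach is approached as far as the arm can. A call with a gripper value outside its range is refused whole. "jaw" is the finger opening in m, from 0 to 0.0912, set as the call begins (left out, the last holds). The fingers move at their own pace and stop on an object; "newtons" is the grip in N (left out, the last holds). Time passes only in rows, so rows that do not move let the fingers close. It gives the time, the measured TCP pose, the force, the opening and the grip force at its end, in the units of the state.
- env.state(): the state, without advancing time (a new reading comes with each control period).
- env.grab_frame(name): name is "side" or "top"; returns (picture, depth): 400x640x3 uint8, blue, green, red; 400x640 float32, mm along the optical axis (not along the pixel's ray), 0 where there is no reading.
- env.camera_model(name): a dict with "fx", "fy", "cx", "cy" (pixels), "eye" and "rotation" of the camera in the world. Camera axes: x right, y down, z forward; pixel columns grow to the right and rows downward; lengths in mm; the calibration is good to about 2 mm. A picture is of the moment at which its call begins. camera_model takes no time and is no camera call.
- env.job_done(): hands the job in; it is judged then, once.
Trained networks look in the newest picture that a camera, given by its name, has taken for a name from the list of things; names that differ only in an ending like _2 or _b are one class to them, and where a whole thing is asked for, a point or a joint stands for the part that bears it (a point fixed in the world has none). Each returns a list of dicts, best first, with "score" (0 to 1); they miss things now and then, are a little off and sometimes report something else, mostly with a low value. They report only what shows in the picture. A call takes as long as a camera call. They do not tell look-alikes from the thing itself.
- env.boxes_of(camera, target): "bbox" ([left, top, right, bottom] in pixels, round what is visible of it).
- env.pinpoint(camera, target): "location" ([column, row] in pixels: a listed point, or the origin of a listed thing).
The state is a dict: "time_s": time; "qpos": joint angles; "qvel": joint speeds; "effort": joint torques, N m; "ee_pos": TCP position; "ee_rot": TCP orientation; "force": force on the tool from outside, world axes, zero at the start; "torque": the same for the moment, N m; "gripper_width": finger opening in mm; "gripper_force": force on a finger pad.
Only numpy, scipy, OpenCV 4.12 (cv2) and the standard library are available. Lean on these libraries where they do the work, as an engineer would, in place of code of your own. Each camera call takes 0.05 s, during which the arm holds its last target. There are 200 camera calls.

## Working session

There is one attempt and no reset: what is moved stays moved. The work goes in short steps, Python scripts to look and compute and a tool call to move; the robot and the scene stay as the last step left them, time stands still between calls to the robot, and variables do not carry over. Pictures are saved under pics/ and viewed, at most 10 in all, crops included, and the job is handed in when it is done.

Besides the shell and the picture viewer there is one more tool, called as name([rows], argument=value, ...), one row to a line, values as JSON. arm_command: Moves the arm, as the interface text tells. Its arguments: {"type":"object","properties":{"motion":{"type":"array"},"jaw":{"type":"number"},"newtons":{"type":"number"}},"required":["motion"]}

```bash
mkdir -p pics; ls
cat > h.py <<'E'
import numpy as np, cv2
from workcell import env
from scipy.spatial.transform import Rotation as R
def cam(n):
    m=env.camera_model(n); return m,np.array(m["eye"],float),np.array(m["rotation"],float).reshape(3,3)
def px2w(n,u,v,d):
    m,e,r=cam(n); return e+r@(np.array([(u-m["cx"])/m["fx"],(v-m["cy"])/m["fy"],1.])*d)
def ray_z(n,u,v,z):
    m,e,r=cam(n); k=r@np.array([(u-m["cx"])/m["fx"],(v-m["cy"])/m["fy"],1.]); return e+k*(z-e[2])/k[2]
def w2px(n,p):
    m,e,r=cam(n); c=r.T@(np.array(p,float)-e); return np.array([m["fx"]*c[0]/c[2]+m["cx"],m["fy"]*c[1]/c[2]+m["cy"],c[2]])
def cloud(n,D):
    m,e,r=cam(n); v,u=np.mgrid[:D.shape[0],:D.shape[1]]
    return (np.stack([(u-m["cx"])/m["fx"]*D,(v-m["cy"])/m["fy"]*D,D],-1)@r.T+e)
E
python3 - <<'E'
from h import *
np.set_printoptions(precision=1,suppress=True)
print(env.state())
for n in ("side","top"):
    I,D=env.grab_frame(n); cv2.imwrite(f"pics/{n}0.png",I); np.save(f"{n}0.npy",D)
    m,e,r=cam(n); print(n,m)
    for t in ["cleat","keeper","spout","tray_lip","tray_strip","tray_grid","tray_foot","tumbler_mid","tin","dish","spanner"]:
        for q in env.pinpoint(n,t)[:4]:
            u,v=q["location"]; d=D[int(np.clip(v,0,399)),int(np.clip(u,0,639))]
            print(n,t,round(q["score"],2),np.round([u,v],1),d,px2w(n,u,v,d))
E
```

```text
pics
{'time_s': 0.0, 'qpos': array([-68.4,  18.4,  89.7,  -0. ,  72. ,  -1.1]), 'qvel': array([-0., -0., -0.,  0.,  0., -0.]), 'effort': array([  0. , -41.2, -23.2,   0.1,   0. ,  -0. ]), 'ee_pos': array([ 222.6, -529.6,  227.1]), 'ee_rot': array([-179.9,   -0. ,   22.8]), 'force': array([-0.3,  1. ,  0.3]), 'torque': array([0., 0., 0.]), 'gripper_force': 0.0, 'gripper_width': 90.96889124748002}Traceback (most recent call last):
  File "<stdin>", line 6, in <module>
  File "h.py", line 5, in cam
    m=env.camera_model(n); return m,np.array(m["eye"],float),np.array(m["rotation"],float).reshape(3,3)
                                                             ~~~~~~~~~~~~~~~~~~~~~~~~~~~~~~~~~~~~~^^^^^
ValueError: cannot reshape array of size 3 into shape (3,3)
```

```bash
sed -i 's/np.array(m\["rotation"\],float).reshape(3,3)/R.from_euler("xyz",m["rotation"],degrees=True).as_matrix()/' h.py
python3 - <<'E'
from h import *
np.set_printoptions(precision=1,suppress=True)
for n in ("side","top"):
    I,D=env.grab_frame(n); cv2.imwrite(f"pics/{n}0.png",I); np.save(f"{n}0.npy",D)
    m,e,r=cam(n); print(n,m); print(np.percentile(cloud(n,D)[...,2][D>0],[1,10,30,50]))
    for t in ["cleat","keeper","spout","tray_lip","tray_strip","tray_grid","tray_foot","tumbler_mid","tin","dish","spanner"]:
        for q in env.pinpoint(n,t)[:4]:
            u,v=q["location"]; d=D[int(np.clip(v,0,399)),int(np.clip(u,0,639))]
            print(n,t,round(q["score"],2),np.round([u,v],1),d,px2w(n,u,v,d))
E
```

```text
side {'fx': 427.7539155962639, 'fy': 427.7539155962639, 'cx': 322.7049195988706, 'cy': 198.99870055542735, 'eye': array([  20.4,  980.2, 1157.3]), 'rotation': array([-134. ,   -0.8, -152. ])}
[-758.3 -746.7 -260.3   -0.8]
side cleat 0.64 [342.7 150.6] 1658.9941 [ 561.  -232.6  142.2]
side cleat 0.5 [298.8 255.7] 1401.908 [488.7 232.2  49.5]
side cleat 0.29 [345.9 162.9] 1692.2858 [ 544.3 -233.3   87. ]
side keeper 0.95 [340.9 163.2] 1727.9586 [ 572.8 -248.7   63.3]
side spout 0.94 [345.6 136.2] 1542.5012 [ 531.2 -184.   251. ]
side tray_lip 0.87 [291.9 263.8] 1325.4115 [473.6 298.3  91.5]
side tray_lip 0.78 [384.8 305. ] 1270.6133 [170.3 271.3  51.5]
side tray_lip 0.75 [430.4 190.5] 1329.8835 [171.5 -44.7 258.3]
side tray_strip 0.93 [346.6 324.2] 1175.9235 [234.1 405.5  94.4]
side tray_strip 0.87 [297.4 224.2] 1382.1511 [520.3 183.  138.3]
side tray_strip 0.56 [395.2 176.8] 1764.0393 [ 367.9 -345.4    3.3]
side tray_grid 0.71 [299.3 255.9] 1377.8611 [479.1 244.7  68. ]
side tray_grid 0.68 [342.1 149.4] 1639.2585 [ 558.1 -219.9  157.5]
side tray_grid 0.65 [417.4 191.4] 1674.8647 [ 254
[... 1617 characters left out ...]
9 337.1  22.3]
top tray_grid 0.86 [444.7 275.1] 1333.6293 [ 263.6 -268.    21.5]
top tray_grid 0.68 [265.3 188.7] 1309.9358 [502.7 237.9  64.2]
top tray_foot 0.81 [437.5 244.1] 1362.4651 [ 351.2 -254.3    1. ]
top tray_foot 0.6 [299.2 181.1] 1378.5394 [533.7 147.1  -0.8]
top tray_foot 0.56 [201.8 282.1] 1249.7372 [248.1 398.2  98.1]
top tumbler_mid 0.97 [291.7 137.5] 1383.7596 [661.8 169.8   6.4]
top tumbler_mid 0.84 [211.7 117.9] 1378.0928 [716.9 403.7  15.3]
top tin 0.78 [332.3 136.6] 1340.8685 [654.7  51.5  49.9]
top dish 0.75 [263.6 141.5] 1381.9712 [649.5 252.1   6.2]
top dish 0.35 [433.7 164.2] 1059.3899 [ 527.3 -170.9  322.2]
top spanner 0.88 [363.2 226. ] 1360.792 [402.6 -39.1   5.8]
```

View pics/side0.png

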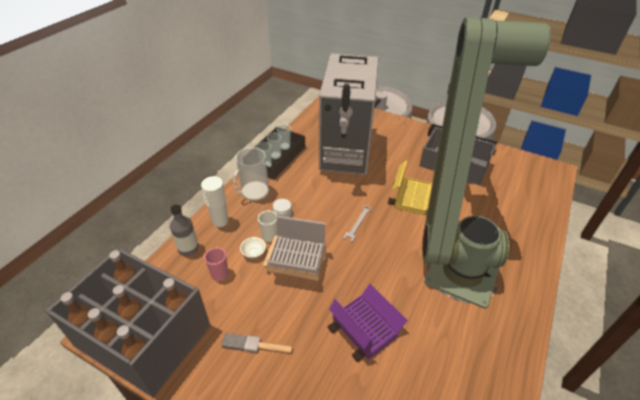

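View pics/top0.png

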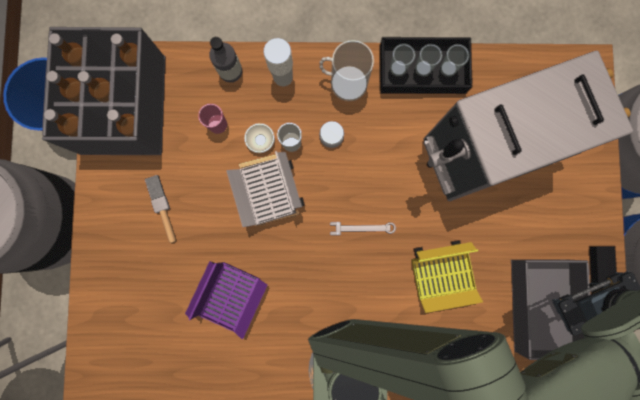

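The steel tray is at side (297,250) / top (265,190). The yellow one at side (418,190) and the purple one at (370,320) are decoys. The white tumbler is at side (268,224) / top (291,137), between the tin at (332,135) and the dish at (260,138); the pink one at side (217,266) is a decoy.

Rows can't command tool lean directly, so I'll check in free space what happens at the edge of reach.

arm_command([
  {"offset":[0,0,-0.06],"spin":0},
  {"offset":[0,0,-0.06],"spin":0},
  {"offset":[0,0.06,0],"spin":0},
  {"offset":[0,0.06,0],"spin":0},
  {"offset":[0,0.06,0],"spin":0},
])

```text
time_s: 1.88
ee_pos: [293.1, -697.5, 348.6]
ee_rot: [179.9, 0.0, 22.8]
force: [-0.3, -0.5, 0.9]
gripper_width: 91.3
gripper_force: 0.0
```

arm_command([
  {"offset":[0,0.06,0],"spin":0},
  {"offset":[0,0.06,0],"spin":0},
  {"offset":[0,0.06,0],"spin":0},
  {"offset":[0,0.06,0],"spin":0},
  {"offset":[0,0.06,0],"spin":0},
])

```text
time_s: 2.5
ee_pos: [357.4, -850.7, 284.7]
ee_rot: [173.5, -0.0, 22.8]
force: [-0.6, 0.4, 1.3]
gripper_width: 91.1
gripper_force: 0.0
```

```bash
cat > m.py <<'E'
from h import *
np.set_printoptions(precision=1,suppress=True)
E
cat > fit.py <<'E'
from m import *
PS=cloud("side",np.load("side0.npy"));PT=cloud("top",np.load("top0.npy"))
A=np.concatenate([PS.reshape(-1,3),PT.reshape(-1,3)])
def bx(x0,x1,y0,y1,z0,z1,P=A): return P[(P[:,0]>x0)&(P[:,0]<x1)&(P[:,1]>y0)&(P[:,1]<y1)&(P[:,2]>z0)&(P[:,2]<z1)]
# cooler top
for nm,P in (("side",PS),("top",PT)):
    c=bx(400,900,-700,-100,355,385,P.reshape(-1,3)); print(nm,"cooler",len(c),c.mean(0) if len(c) else 0, cv2.minAreaRect(c[:,:2].astype(np.float32)) if len(c)>5 else 0)
    t=bx(420,580,120,350,60,150,P.reshape(-1,3)); print("tray",len(t),cv2.minAreaRect(t[:,:2].astype(np.float32)),t[:,2].max())
    g=bx(420,580,120,330,60,72,P.reshape(-1,3)); print("grid",cv2.minAreaRect(g[:,:2].astype(np.float32)))
    k=bx(420,580,120,330,120,150,P.reshape(-1,3)); print("plate top",len(k),k.mean(0),cv2.minAreaRect(k[:,:2].astype(np.float32)))
    w=bx(600,720,110,215,85,105,P.reshape(-1,3)); print("tumbler rim",len(w),cv2.minEnclosingCircle(w[:,:2].astype(np.float32)))
E
python3 fit.py; python3 -c "
from m import *
s=env.state(); print(s['time_s'],s['qpos'],s['ee_pos'],s['ee_rot'])"
```

```text
side cooler 2147 [ 613.1 -376.8  369.9] ((613.114013671875, -372.260009765625), (200.0410919189453, 416.5491943359375), 20.564146041870117)
tray 1762 ((492.3760070800781, 244.05093383789062), (160.5477294921875, 151.8439178466797), 17.12114143371582) 149.9318036693827
grid ((496.30169677734375, 230.79559326171875), (159.50880432128906, 119.0069808959961), 16.393585205078125)
plate top 280 [508.  176.2 135.2] ((508.85791015625, 176.34674072265625), (149.069580078125, 13.148834228515625), 19.057598114013672)
tumbler rim 103 ((649.1158447265625, 170.52883911132812), 36.292476654052734)
top cooler 13379 [ 621.8 -398.   370.4] ((613.7315673828125, -370.822998046875), (200.84613037109375, 411.9423522949219), 20.502437591552734)
tray 2537 ((497.0840148925781, 232.56881713867188), (160.88880920410156, 175.510986328125), 17.319623947143555) 149.90124082737884
grid ((501.71978759765625, 217.70297241210938), (160.88880920410156, 144.36721801757812), 17.319623947143555)
plate top 281 [512.5 161.4 140.4] ((510.7665710449219, 162.0935821533203), (145.6475067138672, 23.171987533569336), 14.160893440246582)
tumbler rim 117 ((649.783203125, 170.7489776611328), 33.940067291259766)
2.5 [-68.   55.8  12.3   0.1 105.3  -0.7] [ 357.4 -850.7  284.7] [173.5  -0.   22.8]
```

Pushing past the reach limit leans the tool outward, and here that means toward the cooler. I'll lean it to about 16° for the tray.

arm_command([
  {"offset":[-0.05,0,0],"spin":0},
  {"offset":[0,0.05,0],"spin":0},
  {"offset":[0,0.05,0],"spin":0},
])

```text
time_s: 2.88
ee_pos: [325.5, -897.7, 265.2]
ee_rot: [169.8, 0.2, 22.7]
force: [1.9, 0.3, -0.2]
gripper_width: 91.5
gripper_force: 0.0
```

Run:
```python
from m import *
s=env.state(); print(s['time_s'],s['qpos'],s['ee_pos'],s['ee_rot']); print(R.from_euler('xyz',s['ee_rot'],degrees=True).as_matrix())
```

```text
2.875 [-70.9  57.3  12.3   0.5 100.1  -3.5] [ 325.5 -897.7  265.2] [169.8   0.2  22.7]
[[ 0.9  0.4  0.1]
 [ 0.4 -0.9 -0.2]
 [-0.   0.2 -1. ]]
```

arm_command([
  {"offset":[0,0.06,0],"spin":0},
  {"offset":[0,0.06,0],"spin":0},
  {"offset":[0,0.06,0],"spin":0},
])

```text
time_s: 3.25
ee_pos: [351.6, -942.2, 245.3]
ee_rot: [163.0, 0.5, 22.7]
force: [0.5, 0.7, 0.9]
gripper_width: 91.0
gripper_force: 0.0
```

```bash
cat > fit2.py <<'E'
from fit import *
print("----")
def fr(P,yaw): 
    a=np.deg2rad(yaw); return P[:,:2]@np.array([np.sin(a),-np.cos(a)]),P[:,:2]@np.array([np.cos(a),np.sin(a)])
def inv(u,v,yaw):
    a=np.deg2rad(yaw); return u*np.array([np.sin(a),-np.cos(a)])+v*np.array([np.cos(a),np.sin(a)])
ty=17.2
for nm,P in (("side",PS),("top",PT)):
    t=bx(400,600,100,370,60,155,P.reshape(-1,3)); u,v=fr(t,ty)
    k=t[:,2]>72; print(nm,"v range",np.percentile(v[k],[1,99]),"u range",np.percentile(u[k],[0.5,99.5]))
    for lo in range(-330,-90,8):
        m=(u>=lo)&(u<lo+8)&(abs(v-545)<70)
        if m.sum()>5: print(lo+4,m.sum(),np.percentile(t[m,2],[10,50,90]),np.percentile(v[(u>=lo)&(u<lo+8)],[2,98]))
cy=20.5
for nm,P in (("side",PS),("top",PT)):
    c=bx(380,720,-320,-50,362,380,P.reshape(-1,3)); u,v=fr(c,cy); print(nm,"cooler u front",np.percentile(u,[0,1,2]),"v",np.percentile(v,[0.5,99.5]))
    f=bx(380,720,-330,-100,210,350,P.reshape(-1,3)); u,v=fr(f,cy); print(nm,len(f),np.percentile(u,[1,10,50,90]),np.percentile(v,[1,99]))
    m=(abs(v-v.mean())<95); 
    for lo in range(270,480,10):
        q=(u>=lo)&(u<lo+10)
        if q.sum()>5: print(lo+5,q.sum(),np.percentile(v[q],[2,50,98]),np.percentile(f[q,2],[2,98]))
E
python3 fit2.py | sed -n '/----/,$p'
```

```text
----
side v range [463.2 621.7] u range [-161.4  -12. ]
-158 60 [105.3 108.6 110.9] [472.3 617. ]
-150 11 [ 97.8 102.5 105. ] [467.9 601.5]
-142 15 [88.4 91.4 94.4] [472.1 616.4]
-134 22 [60.8 66.4 85.2] [463.  618.6]
-126 39 [60.5 62.8 74.4] [473.8 620.8]
-118 59 [65.  67.5 70. ] [462.8 620.8]
-110 48 [64.  67.  70.4] [463.  621.1]
-102 60 [65.  66.9 69.4] [469.7 618.3]
-94 55 [64.6 67.2 70.7] [465.6 620.7]
top v range [463.8 622.2] u range [-162.5    4. ]
-166 15 [105.2 106.5 110.2] [486.2 618.2]
-158 169 [102.3 107.4 110.9] [471.7 620.3]
-150 176 [ 93.1  97.9 103.4] [470.  619.1]
-142 174 [83.8 89.  94.1] [466.3 620.1]
-134 171 [74.3 79.6 84.2] [466.3 620.7]
-126 156 [64.2 68.3 74. ] [467.8 622. ]
-118 87 [63.7 67.6 70.7] [464.2 621.8]
-110 95 [63.5 67.8 71.3] [464.6 621.6]
-102 92 [64.3 67.7 71. ] [465.1 621.5]
-94 89 [63.7 68.1 72. ] [464.3 621.8]
side cooler u front [358.7 360.6 362.9] v [346.3 541.9]
side 1699 [345.2 373.5 429.  433.6] [345.5 540.1]
345 69 [430.4 444.1 457.1] [262.3 328.9]
355 57 [431.6 440.4 456.1] [251.6 339.4]
365 42 [428.2 441.1 454.5] [306.2 349.1]
375 8 [429.6 433.7 457.5] [318.9 346.3]
415 31 [419.2 506.6 518.6] [271.6 339.1]
425 794 [350.5 428.4 536. ] [213.4 347.5]
435 689 [345.6 424.2 540.4] [212.4 347.4]
top cooler u front [356.7 427.1 427.7] v [346.4 542.9]
top 1804 [344.  360.6 426.9 428.2] [346.3 539.8]
345 95 [429.3 442.8 457.9] [252.5 329.9]
355 75 [429.6 443.6 459. ] [252.5 346.2]
365 54 [429.  437.1 458.2] [316.1 349.7]
375 18 [428.7 432.2 459.6] [311.9 328.3]
385 15 [428.8 432.4 453.2] [312.2 326.4]
395 10 [432.  433.9 436.1] [315.3 322.1]
405 14 [431.9 434.8 438.8] [314.4 326.6]
415 75 [431.6 504.9 520.6] [314.5 338.7]
425 1427 [349.7 425.4 538.3] [214.  347.6]
435 21 [344.5 345.5 464.7] [226.4 345.4]
```

```bash
cat > plan.py <<'E'
from m import *
import sys
def plan(*wps,maxs=58):
    s=env.state(); M=R.from_euler('xyz',s['ee_rot'],degrees=True).as_matrix(); p=np.array(s['ee_pos'])
    print("t",round(s['time_s'],2),p,s['ee_rot'],"w",round(s['gripper_width'],1),"F",s['force'],"tool z",np.round(M[:,2],3))
    for w in wps:
        d=M.T@(np.array(w,float)-p); n=int(np.ceil(np.linalg.norm(d)/maxs)); print(w,"n",n,"row(m)",np.round(d/1000/max(n,1),4),"tot",np.round(d,1)); p=np.array(w,float)
E
python3 -c "
from plan import *
plan([170,-480,300],[400,-100,300],[475,302,180])"
```

```text
t 3.25 [ 351.6 -942.2  245.3] [163.    0.5  22.7] w 91.0 F [0.5 0.7 0.9] tool z [ 0.1 -0.3 -1. ]
[170, -480, 300] n 9 row(m) [ 0.  -0.1 -0. ] tot [  10.3 -458.6 -197.9]
[400, -100, 300] n 8 row(m) [ 0. -0. -0.] tot [ 358.8 -249.5  -79.5]
[475, 302, 180] n 8 row(m) [ 0. -0.  0.] tot [ 225.3 -361.5   12.7]
```

arm_command([
  {"offset":[0.001,-0.051,-0.022],"spin":0},
  {"offset":[0.001,-0.051,-0.022],"spin":0},
  {"offset":[0.001,-0.051,-0.022],"spin":0},
  {"offset":[0.001,-0.051,-0.022],"spin":0},
  {"offset":[0.001,-0.051,-0.022],"spin":0},
])

```text
time_s: 3.88
ee_pos: [257.5, -705.2, 277.0]
ee_rot: [162.9, 0.5, 22.7]
force: [0.3, 0.2, 0.1]
gripper_width: 91.3
gripper_force: 0.0
```

arm_command([
  {"offset":[0.001,-0.051,-0.022],"spin":0},
  {"offset":[0.001,-0.051,-0.022],"spin":0},
  {"offset":[0.001,-0.051,-0.022],"spin":0},
  {"offset":[0.001,-0.051,-0.022],"spin":0},
])

```text
time_s: 4.38
ee_pos: [176.2, -500.0, 301.2]
ee_rot: [162.9, 0.5, 22.7]
force: [-0.1, -0.5, 0.2]
gripper_width: 91.3
gripper_force: 0.0
```

```bash
sed -i 's/np.round(d\/1000\/max(n,1),4)/(d\/1000\/max(n,1)).round(4).tolist()/' plan.py; python3 -c "
from plan import *
plan([400,-100,300],[475,302,180])"
```

```text
t 4.38 [ 176.2 -500.   301.2] [162.9   0.5  22.7] w 91.3 F [-0.1 -0.5  0.2] tool z [ 0.1 -0.3 -1. ]
[400, -100, 300] n 8 row(m) [0.0451, -0.0337, -0.0106] tot [ 360.8 -269.7  -84.6]
[475, 302, 180] n 8 row(m) [0.0282, -0.0452, 0.0016] tot [ 225.3 -361.5   12.6]
```

Lean holds. I'll carry on to above the tray.

arm_command([
  {"offset":[0.045,-0.034,-0.011],"spin":0},
  {"offset":[0.045,-0.034,-0.011],"spin":0},
  {"offset":[0.045,-0.034,-0.011],"spin":0},
  {"offset":[0.045,-0.034,-0.011],"spin":0},
  {"offset":[0.045,-0.034,-0.011],"spin":0},
])

```text
time_s: 5.0
ee_pos: [316.0, -248.5, 302.3]
ee_rot: [162.9, 0.4, 22.7]
force: [0.9, -0.0, -0.2]
gripper_width: 91.0
gripper_force: 0.0
```

arm_command([
  {"offset":[0.045,-0.034,-0.011],"spin":0},
  {"offset":[0.045,-0.034,-0.011],"spin":0},
  {"offset":[0.045,-0.034,-0.011],"spin":0},
  {"offset":[0.028,-0.045,0.0015],"spin":0},
  {"offset":[0.028,-0.045,0.0015],"spin":0},
])

```text
time_s: 5.62
ee_pos: [417.7, 2.9, 272.6]
ee_rot: [162.9, 0.4, 22.7]
force: [1.3, -1.0, -0.5]
gripper_width: 91.3
gripper_force: 0.0
```

arm_command([
  {"offset":[0.028,-0.045,0.0015],"spin":0},
  {"offset":[0.028,-0.045,0.0015],"spin":0},
  {"offset":[0.028,-0.045,0.0015],"spin":0},
  {"offset":[0.028,-0.045,0.0015],"spin":0},
  {"offset":[0.028,-0.045,0.0015],"spin":0},
])

```text
time_s: 6.25
ee_pos: [464.0, 253.0, 198.0]
ee_rot: [162.9, 0.4, 22.7]
force: [-0.1, -0.8, 0.2]
gripper_width: 91.5
gripper_force: 0.0
```

arm_command([
  {"offset":[0.028,-0.045,0.0015],"spin":0},
  {"offset":[0,0,0],"spin":0.096},
])

```text
time_s: 6.5
ee_pos: [473.1, 304.3, 181.4]
ee_rot: [163.0, -1.1, 17.5]
force: [-0.3, -0.7, 1.4]
gripper_width: 91.3
gripper_force: 0.0
```

```bash
python3 -c "
from plan import *
plan([475,302,180],[475,302,88])
print(env.state()['qpos'])"
```

```text
t 6.5 [473.1 304.3 181.4] [163.   -1.1  17.5] w 91.3 F [-0.3 -0.7  1.4] tool z [ 0.1 -0.3 -1. ]
[475, 302, 180] n 1 row(m) [0.001, 0.0022, 0.0022] tot [1.  2.2 2.2]
[475, 302, 88] n 2 row(m) [-0.0009, -0.0135, 0.044] tot [ -1.8 -26.9  88. ]
[ 40.7  22.   93.1 -16.9  71.5 119.7]
```

arm_command([
  {"offset":[0,-0.008,0.03],"spin":0},
  {"offset":[0,-0.008,0.03],"spin":0},
  {"offset":[0,-0.009,0.03],"spin":0},
  {"offset":[0,0,0],"spin":0},
])

```text
time_s: 7.0
ee_pos: [474.3, 298.4, 88.2]
ee_rot: [162.9, -0.9, 17.4]
force: [-0.4, 0.1, 0.4]
gripper_width: 91.2
gripper_force: 0.0
```

Run:
```python
from plan import *
plan([475,302,88])
for n in ("side","top"):
    I,D=env.grab_frame(n)
    u,v,_=w2px(n,[475,300,95]); u,v=int(u),int(v)
    c=I[max(0,v-65):v+65,max(0,u-65):u+65]; cv2.imwrite(f"pics/c_{n}.png",cv2.resize(c,(400,400)))
cv2.imwrite("pics/c1.png",np.hstack([cv2.imread("pics/c_side.png"),cv2.imread("pics/c_top.png")]))
```

```text
t 7.0 [474.3 298.4  88.2] [162.9  -0.9  17.4] w 91.2 F [-0.4  0.1  0.4] tool z [ 0.1 -0.3 -1. ]
[475, 302, 88] n 1 row(m) [0.0017, -0.0032, -0.0008] tot [ 1.7 -3.2 -0.8]
```

View pics/c1.png

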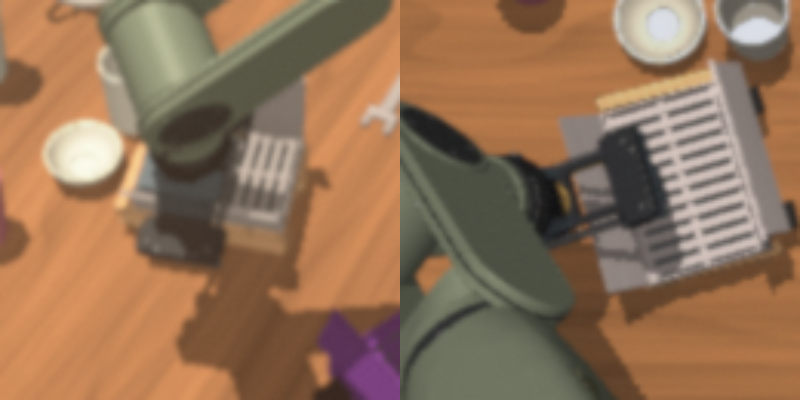

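The gripper straddles the flange of the grey steel tray on the wooden drainer (right crop near (600,190)), which is the one meant. I'll close gently and then lift along the tipping arc.

arm_command([
  {"offset":[0.001,-0.003,0],"spin":0},
  {"offset":[0,0,0],"spin":0},
  {"offset":[0,0,0],"spin":0},
  {"offset":[0,0,0],"spin":0},
], jaw=0.0, newtons=12)

```text
time_s: 7.6
ee_pos: [475.8, 302.5, 89.5]
ee_rot: [163.0, -1.2, 17.4]
force: [0.6, 0.8, 0.3]
gripper_width: 54.3
gripper_force: 0.0
```

arm_command([
  {"offset":[0,0,0],"spin":0},
  {"offset":[0,0,0],"spin":0},
  {"offset":[0,0,0],"spin":0},
  {"offset":[0,0,0],"spin":0},
  {"offset":[0,0,0],"spin":0},
])

```text
time_s: 8.22
ee_pos: [475.9, 301.8, 89.5]
ee_rot: [162.9, -1.1, 17.5]
force: [1.3, -1.6, 2.3]
gripper_width: 18.1
gripper_force: 11.8
```

arm_command([
  {"offset":[0,0.006,-0.01],"spin":0},
  {"offset":[0,0.007,-0.01],"spin":0},
  {"offset":[0,0.009,-0.009],"spin":0},
  {"offset":[0,0.01,-0.008],"spin":0},
  {"offset":[0,0.01,-0.006],"spin":0},
], newtons=30)

```text
time_s: 8.85
ee_pos: [482.8, 276.0, 143.3]
ee_rot: [163.1, -1.2, 17.4]
force: [-0.2, -1.2, -1.5]
gripper_width: 3.6
gripper_force: 30.0
```

arm_command([
  {"offset":[0,0,0],"spin":0},
  {"offset":[0,0,0],"spin":0},
], newtons=45)

```text
time_s: 9.1
ee_pos: [482.9, 276.7, 142.2]
ee_rot: [163.1, -1.2, 17.5]
force: [-0.3, 0.4, 0.4]
gripper_width: 3.8
gripper_force: 45.0
```

arm_command([
  {"offset":[0,0.01,-0.033],"spin":0},
  {"offset":[0,0.015,-0.048],"spin":0},
  {"offset":[0,0.015,-0.048],"spin":0},
  {"offset":[0,0,0],"spin":-0.05},
  {"offset":[0,0,0],"spin":0},
])

```text
time_s: 9.72
ee_pos: [479.9, 275.3, 276.9]
ee_rot: [163.0, -0.3, 20.2]
force: [-0.5, -1.1, -2.8]
gripper_width: 3.7
gripper_force: 45.0
```

Run:
```python
from plan import *
plan()
for n in ("side","top"):
    I,D=env.grab_frame(n); np.save(f"{n}1.npy",D); cv2.imwrite(f"pics/{n}1.png",I)
    for t in ("tray_strip","tray_lip","tray_foot"):
        for q in env.pinpoint(n,t)[:4]:
            u,v=q["location"]; d=D[int(v),int(u)]; print(n,t,round(q["score"],2),np.round([u,v]),px2w(n,u,v,d))
a=cv2.imread("pics/side1.png")[130:330,180:480]; b=cv2.imread("pics/top1.png")[90:290,150:450]
cv2.imwrite("pics/c2.png",np.hstack([cv2.resize(a,(400,267)),cv2.resize(b,(400,267))]))
```

```text
t 9.72 [479.9 275.3 276.9] [163.   -0.3  20.2] w 3.7 F [-0.5 -1.1 -2.8] tool z [ 0.1 -0.3 -1. ]
side tray_strip 0.72 [299. 191.] [424.6 321.3 439.7]
side tray_strip 0.61 [342. 325.] [256.8 377.5  25.4]
side tray_strip 0.57 [252. 253.] [655.7 269.4   3.3]
side tray_lip 0.78 [292. 213.] [434.5 345.8 378.1]
side tray_lip 0.74 [389. 305.] [159.8 269.8  59.5]
side tray_lip 0.7 [433. 192.] [ 195.9 -278.2   49. ]
side tray_foot 0.75 [391. 187.] [ 360.8 -283.    -1.2]
side tray_foot 0.59 [343. 342.] [238.1 412.5   1.1]
top tray_strip 0.92 [303. 167.] [575.6 136.9  -1.2]
top tray_strip 0.85 [444. 244.] [ 352.4 -275.    -2.6]
top tray_lip 0.91 [240. 187.] [464.5 250.5 391.5]
top tray_lip 0.63 [450. 301.] [ 195.5 -273.3   50.6]
top tray_foot 0.87 [435. 244.] [ 351.1 -246.4    1.4]
top tray_foot 0.61 [295. 175.] [509.9 144.  267.6]
top tray_foot 0.37 [264. 179.] [505.2 222.5 227.6]
```

View pics/c2.png

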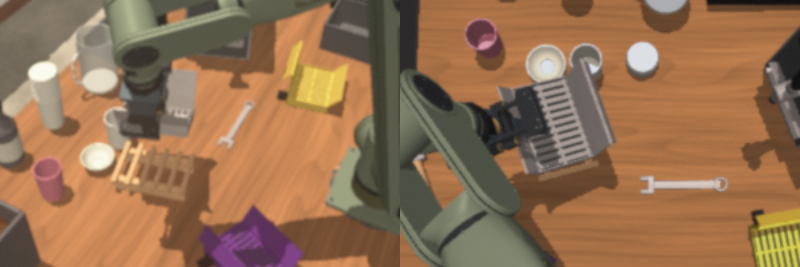

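The tray is off the drainer and tipped front-up, gripped mid-flange (right crop near (520,110)). Next I measure its pose in the hand.

```bash
cat > inhand.py <<'E'
from plan import *
def meas(fn="top1.npy",p=None,yaw=None,show=True):
    s=env.state(); p=np.array(s['ee_pos']) if p is None else p; yaw=s['ee_rot'][2] if yaw is None else yaw
    P=cloud("top",np.load(fn)).reshape(-1,3)-p
    a=np.deg2rad(yaw); U=np.array([np.sin(a),-np.cos(a),0]); V=np.array([np.cos(a),np.sin(a),0])
    Q=np.stack([P@U,P@V,P[:,2]],1); Q=Q[(abs(Q[:,1])<95)&(Q[:,0]>20)&(Q[:,0]<190)&(abs(Q[:,2])<90)]
    if show:
        for lo in range(20,190,10):
            q=Q[(Q[:,0]>=lo)&(Q[:,0]<lo+10)]
            if len(q)>5: print(lo+5,len(q),"z",np.percentile(q[:,2],[5,50,95]),"v",np.percentile(q[:,1],[2,98]))
    return Q
if __name__=="__main__":
    Q=meas()
    g=Q[(Q[:,0]>45)&(Q[:,0]<105)]
    A=np.c_[g[:,:2],np.ones(len(g))]; w=np.ones(len(g),bool)
    for _ in range(8):
        c=np.linalg.lstsq(A[w],g[w,2],rcond=None)[0]; r=g[:,2]-A@c; w=abs(r)<5
    print("grid plane slope u,v deg",np.degrees(np.arctan(c[:2])),"z0",c[2],w.sum())
    # yaw: plate rear edge
    k=Q[Q[:,0]>120]; print(cv2.minAreaRect(Q[:,:2].astype(np.float32)))
    for t in (23,20,25):
        th=np.radians(t); rot=lambda x,z:(x*np.cos(th)+z*np.sin(th),-x*np.sin(th)+z*np.cos(th))
        print(t,"grid mid rel lip",rot(74.8,-28.5),"strip",rot(153.8,-33.7),"platetop",rot(134.3,-5.85))
E
python3 inhand.py
```

```text
25 129 z [-54.2 -38.4 -31.2] v [-80.7  78. ]
35 121 z [-57.8 -42.4 -37.1] v [-80.9  78. ]
45 176 z [-62.8 -48.3 -40.7] v [-81.   77.5]
55 310 z [-65.9 -50.3  86.6] v [-80.7  77.1]
65 273 z [-71.  -56.8 -49.9] v [-80.2  77.3]
75 275 z [-75.1 -60.3 -54.1] v [-80.2  77.2]
85 267 z [-79.1 -64.7 -58.2] v [-80.7  77.1]
95 265 z [-81.7 -68.2 -61.7] v [-81.1  76.9]
105 254 z [-76.2 -69.8 -62.6] v [-79.3  76.3]
115 255 z [-61.2 -49.6 -39.1] v [-78.9  76.1]
125 270 z [-38.2 -26.6 -15.4] v [-78.8  75.9]
135 289 z [-14.1  -2.6   8.6] v [-78.6  75.8]
145 280 z [-2.6 10.1 15.2] v [-76.8  74.5]
155 97 z [-22.5 -14.2  -4.5] v [-73.9  72.5]
grid plane slope u,v deg [-23.   -0.5] z0 -26.62094411267133 1076
((86.91830444335938, -1.0702056884765625), (161.52528381347656, 133.76893615722656), 89.81068420410156)
23 grid mid rel lip (np.float64(57.71792587629823), np.float64(-55.46107673439223)) strip (np.float64(128.4060074308968), np.float64(-91.11546112299756)) platetop (np.float64(121.33802471700051), np.float64(-57.860143948806254))
20 grid mid rel lip (np.float64(60.54143395000439), np.float64(-52.36434641315841)) strip (np.float64(132.9986462467977), np.float64(-84.27033936397297)) platetop (np.float64(124.19990113309235), np.float64(-51.430507080234875))
25 grid mid rel lip (np.float64(55.747202010731485), np.float64(-57.44161790874884)) strip (np.float64(125.14790222557521), np.float64(-95.54126107885469)) platetop (np.float64(119.24481896783901), np.float64(-62.059533105940346))
```

```bash
python3 -c "
from plan import *
plan([488,-30,212],[510.2,-90.9,212],[510.2,-90.9,175])"
```

```text
t 10.12 [480.4 274.6 277.2] [162.9  -0.3  20.2] w 3.8 F [ 0.6  1.  -2.2] tool z [ 0.1 -0.3 -1. ]
[488, -30, 212] n 6 row(m) [-0.0164, 0.0428, 0.0244] tot [-98.2 256.8 146.6]
[510.2, -90.9, 212] n 2 row(m) [-0.0001, 0.031, 0.0095] tot [-0.2 62.  19. ]
[510.2, -90.9, 175] n 1 row(m) [-0.0002, -0.0109, 0.0354] tot [ -0.2 -10.9  35.4]
```

arm_command([
  {"offset":[-0.012,0.032,0.018],"spin":0},
  {"offset":[-0.012,0.032,0.018],"spin":0},
  {"offset":[-0.012,0.032,0.018],"spin":0},
  {"offset":[-0.012,0.032,0.018],"spin":0},
  {"offset":[-0.012,0.032,0.018],"spin":0},
])

```text
time_s: 10.75
ee_pos: [486.1, 84.4, 238.1]
ee_rot: [162.9, -0.3, 20.2]
force: [-0.0, -0.8, -1.7]
gripper_width: 3.6
gripper_force: 45.0
```

arm_command([
  {"offset":[-0.012,0.032,0.018],"spin":0},
  {"offset":[-0.013,0.032,0.019],"spin":0},
  {"offset":[-0.013,0.033,0.019],"spin":-0.005},
  {"offset":[0,0,0],"spin":0},
])

```text
time_s: 11.25
ee_pos: [487.2, -32.1, 212.3]
ee_rot: [162.9, -0.1, 20.2]
force: [0.5, 0.1, -2.4]
gripper_width: 3.6
gripper_force: 45.0
```

Run:
```python
from inhand import *
plan([510.2,-90.9,212],[510.2,-90.9,175])
I,D=env.grab_frame("top"); np.save("top2.npy",D); cv2.imwrite("pics/top2.png",I)
Is,Ds=env.grab_frame("side"); np.save("side2.npy",Ds)
meas("top2.npy")
for n,D in (("side",Ds),("top",D)):
  for t in ("tray_strip","cleat"):
    for q in env.pinpoint(n,t)[:2]:
        u,v=q["location"]; d=D[int(v),int(u)]; print(n,t,round(q["score"],2),np.round([u,v]),px2w(n,u,v,d))
```

```text
t 11.25 [487.2 -32.1 212.3] [162.9  -0.1  20.2] w 3.6 F [ 0.5  0.1 -2.4] tool z [ 0.1 -0.3 -1. ]
[510.2, -90.9, 212] n 2 row(m) [0.0006, 0.0301, 0.0094] tot [ 1.3 60.2 18.8]
[510.2, -90.9, 175] n 1 row(m) [-0.0001, -0.0109, 0.0354] tot [ -0.1 -10.9  35.4]
25 146 z [-53.8 -38.7 -31.8] v [-81.3  75.7]
35 184 z [-57.7 -42.6 -36. ] v [-80.   75.7]
45 180 z [-62.2 -46.9 -41.2] v [-80.3  75.9]
55 158 z [-64.  -50.  -45.1] v [-80.1  75.7]
65 96 z [-70.1 -54.6 -48. ] v [-81.5  75.2]
75 97 z [-74.7 -59.  -51.2] v [-81.9  75.6]
85 93 z [-79.1 -64.1 -56.6] v [-82.1  75.5]
95 158 z [-82.9 -67.6 -62.6] v [-81.2  74.9]
105 249 z [-75.4 -69.7 -63.5] v [-80.6  74.8]
115 355 z [-66.8 -54.1 -41.8] v [-79.9  73.6]
125 385 z [-42.4 -30.2 -18.5] v [-79.2  73.8]
135 401 z [-18.6  -6.4   6.1] v [-80.6  73.4]
145 278 z [ 2.8 10.7 56.8] v [-77.9  74. ]
155 7 z [38.1 48.2 65. ] v [-10.7   3.8]
side tray_strip 0.82 [399. 177.] [ 321.9 -230.2  107.8]
side tray_strip 0.63 [341. 153.] [442.7  42.3 363.2]
side cleat 0.72 [342. 149.] [444.3  38.2 374.9]
top tray_strip 0.83 [425. 171.] [ 527.  -171.5  225.1]
top tray_strip 0.77 [198. 288.] [230.7 410.1  90.1]
top cleat 0.58 [438. 163.] [ 529.3 -180.7  323.6]
```

arm_command([
  {"offset":[0.001,0.029,0.0095],"spin":-0.003},
  {"offset":[0.0015,0.03,0.0095],"spin":-0.002},
  {"offset":[0,-0.004,0.013],"spin":0},
  {"offset":[0,0,0],"spin":0},
])

```text
time_s: 12.05
ee_pos: [511.2, -86.3, 197.0]
ee_rot: [163.0, 0.1, 20.7]
force: [-0.2, 0.1, -3.4]
gripper_width: 3.9
gripper_force: 45.0
```

Run:
```python
from plan import *
s=env.state(); p=s['ee_pos']; a=np.radians(20.5)
print("u,v",p[0]*np.sin(a)-p[1]*np.cos(a),p[0]*np.cos(a)+p[1]*np.sin(a),p[2],s['ee_rot'],s['force'])
```

```text
u,v 259.83880693143266 448.63776669264985 197.02095948356381 [163.    0.1  20.7] [-0.2  0.1 -3.4]
```

arm_command([
  {"offset":[-0.001,0.0,0.004],"spin":0},
  {"offset":[0,-0.001,0.006],"spin":0},
  {"offset":[0,-0.0015,0.006],"spin":0},
  {"offset":[0,-0.0015,0.006],"spin":0},
  {"offset":[0,0,0],"spin":0},
])

```text
time_s: 12.68
ee_pos: [512.1, -89.9, 175.7]
ee_rot: [163.0, -0.1, 20.7]
force: [-0.8, -0.4, -1.3]
gripper_width: 3.5
gripper_force: 45.0
```

```bash
cat > uv.py <<'E'
from plan import *
def uv():
    s=env.state(); p=s['ee_pos']; a=np.radians(20.5)
    print("t",s['time_s'],"u,v,z",np.array([p[0]*np.sin(a)-p[1]*np.cos(a),p[0]*np.cos(a)+p[1]*np.sin(a),p[2]]),s['ee_rot'],s['force'],s['gripper_width'])
if __name__=="__main__": uv()
E
python3 uv.py
```

```text
t 12.675 u,v,z [263.5 448.2 175.7] [163.   -0.1  20.7] [-0.8 -0.4 -1.3] 3.457974880024533
```

arm_command([
  {"offset":[0,-0.001,0.003],"spin":0},
  {"offset":[0,-0.001,0.003],"spin":0},
  {"offset":[0,0,0],"spin":0},
])

```text
time_s: 13.05
ee_pos: [512.6, -89.8, 170.0]
ee_rot: [162.9, -0.1, 20.7]
force: [0.3, -0.1, -2.5]
gripper_width: 3.5
gripper_force: 45.0
```

arm_command([
  {"offset":[0,-0.001,0.002],"spin":0},
  {"offset":[0,0,0],"spin":0},
])

```text
time_s: 13.3
ee_pos: [512.9, -89.7, 168.8]
ee_rot: [162.8, -0.2, 20.7]
force: [-1.7, -0.3, 2.7]
gripper_width: 3.8
gripper_force: 45.0
```

```bash
python3 uv.py
```

```text
t 13.3 u,v,z [263.6 449.  168.8] [162.8  -0.2  20.7] [-1.7 -0.3  2.7] 3.755912296776444
```

arm_command([
  {"offset":[0,0,0],"spin":0},
  {"offset":[0,-0.002,0.004],"spin":0},
  {"offset":[0,-0.002,0.005],"spin":0},
  {"offset":[0,-0.0022,0.005],"spin":0},
  {"offset":[0,-0.0022,0.005],"spin":0},
], newtons=6)

```text
time_s: 13.92
ee_pos: [512.0, -87.5, 147.0]
ee_rot: [162.9, -0.1, 20.8]
force: [1.7, -4.2, -0.1]
gripper_width: 8.5
gripper_force: 6.0
```

```bash
python3 uv.py
```

```text
t 13.925 u,v,z [261.3 448.9 147. ] [162.9  -0.1  20.8] [ 1.7 -4.2 -0.1] 8.54745065079496
```

arm_command([
  {"offset":[0,-0.0013,0.0046],"spin":0},
  {"offset":[0,-0.0013,0.0046],"spin":0},
  {"offset":[0,-0.0013,0.0046],"spin":0},
  {"offset":[0,-0.0013,0.0046],"spin":0},
  {"offset":[0,-0.001,0.004],"spin":0},
])

```text
time_s: 14.55
ee_pos: [512.2, -88.3, 124.1]
ee_rot: [162.8, -0.1, 20.8]
force: [2.3, -6.7, 0.9]
gripper_width: 14.1
gripper_force: 5.9
```

Run:
```python
from uv import *
uv()
for n in ("side","top"):
    I,D=env.grab_frame(n); np.save(f"{n}3.npy",D); u,v,_=map(int,w2px(n,[540,-160,150])); cv2.imwrite(f"pics/d_{n}.png",cv2.resize(I[v-60:v+60,u-60:u+60],(400,400),interpolation=2))
cv2.imwrite("pics/c3.png",np.hstack([cv2.imread("pics/d_side.png"),cv2.imread("pics/d_top.png")]))
```

```text
t 14.55 u,v,z [262.  448.9 124.1] [162.8  -0.1  20.8] [ 2.3 -6.7  0.9] 14.0997312358606
```

View pics/c3.png

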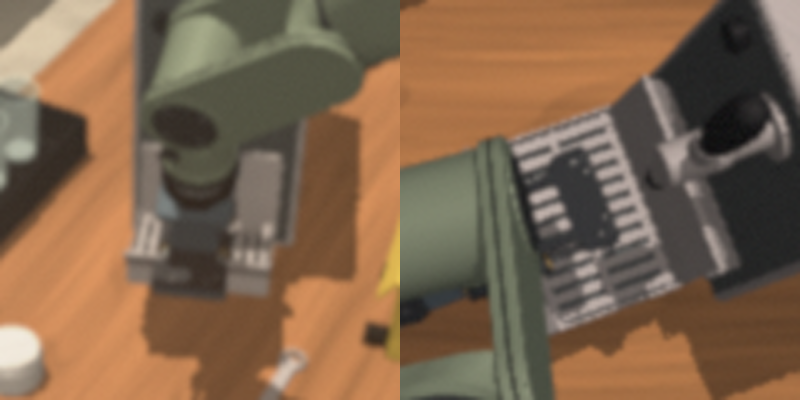

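The strip sits behind the cleat (right crop near (690,180)) and the front is coming down. I'll finish lowering it.

arm_command([
  {"offset":[0,-0.0004,0.0046],"spin":0},
  {"offset":[0,-0.0004,0.0046],"spin":0},
  {"offset":[0,-0.0004,0.0046],"spin":0},
  {"offset":[0,-0.0004,0.0035],"spin":0},
  {"offset":[0,0,0],"spin":0},
])

```text
time_s: 15.28
ee_pos: [513.4, -91.3, 107.4]
ee_rot: [162.9, -0.2, 20.7]
force: [0.8, -4.8, 5.9]
gripper_width: 17.1
gripper_force: 6.6
```

```bash
python3 uv.py
```

```text
t 15.275 u,v,z [265.3 448.9 107.4] [162.9  -0.2  20.7] [ 0.8 -4.8  5.9] 17.132649143304096
```

arm_command([
  {"offset":[0,0,0.001],"spin":0},
  {"offset":[0,0,0],"spin":0},
  {"offset":[0,0,0],"spin":0},
  {"offset":[0,0,0],"spin":0},
  {"offset":[0,0,0],"spin":0},
], jaw=0.055)

```text
time_s: 15.9
ee_pos: [513.1, -91.1, 105.9]
ee_rot: [162.9, -0.1, 20.7]
force: [-0.4, 0.0, 0.1]
gripper_width: 55.1
gripper_force: 0.0
```

arm_command([
  {"offset":[0,-0.002,-0.02],"spin":0},
  {"offset":[0,-0.01,-0.04],"spin":0},
  {"offset":[0,-0.04,-0.04],"spin":0},
  {"offset":[0,-0.05,-0.03],"spin":0},
  {"offset":[-0.03,-0.04,-0.02],"spin":0},
])

```text
time_s: 16.52
ee_pos: [422.0, 68.5, 208.7]
ee_rot: [163.0, -0.3, 20.8]
force: [-0.1, 1.0, -0.0]
gripper_width: 54.6
gripper_force: 0.0
```

```bash
cat > traychk.py <<'E'
from uv import *
uv()
I,D=env.grab_frame("top"); np.save("top4.npy",D); cv2.imwrite("pics/top4.png",I)
a=np.radians(20.5)
for n in ("top","side"):
    if n=="side": I,D=env.grab_frame("side"); np.save("side4.npy",D); cv2.imwrite("pics/side4.png",I)
    P=cloud(n,D).reshape(-1,3); u=P[:,0]*np.sin(a)-P[:,1]*np.cos(a); v=P[:,0]*np.cos(a)+P[:,1]*np.sin(a); z=P[:,2]
    g=(u>285)&(u<385)&(abs(v-444)<65)&(z>60)&(z<110); A=np.c_[u[g]-339,v[g]-444,np.ones(g.sum())]; w=np.ones(g.sum(),bool); Z=z[g]
    for _ in range(8): c=np.linalg.lstsq(A[w],Z[w],rcond=None)[0]; w=abs(Z-A@c)<4
    print(n,"grid z",c[2],"slopes",np.degrees(c[:2]),w.sum())
    m=(z>60)&(z<180)&(u>250)&(u<425)&(abs(v-444)<110)
    for lo in range(250,425,8):
        q=m&(u>=lo)&(u<lo+8)
        if q.sum()>5: print(lo+4,q.sum(),np.percentile(z[q],[5,50,95]),np.percentile(v[q],[2,98]))
E
python3 traychk.py
```

```text
t 16.525 u,v,z [ 83.6 419.3 208.7] [163.   -0.3  20.8] [-0.1  1.  -0. ] 54.644421167849494
top grid z 83.8253141673645 slopes [1.3 0.3] 960
254 155 [118.5 122.3 126.5] [370.8 523.4]
262 136 [109.6 114.8 119.8] [372.1 525. ]
270 141 [100.3 106.2 110.8] [372.  524.9]
278 132 [ 90.6  96.5 100.7] [373.7 523.2]
286 127 [79.2 85.  92.2] [371.1 525.9]
294 153 [68.5 81.7 87. ] [370.2 526.7]
302 173 [66.5 80.8 87.9] [371.8 526.3]
310 158 [67.1 80.9 87.9] [374.  526.3]
318 174 [66.4 81.1 87.5] [370.6 526.7]
326 163 [67.6 82.  87.9] [371.9 526.1]
334 194 [66.9 81.8 87.5] [373.2 526.1]
342 147 [70.7 83.  89.3] [370.2 526. ]
350 171 [66.6 81.5 87.7] [372.7 526.3]
358 162 [68.3 81.9 88. ] [371.8 526.9]
366 168 [66.7 81.6 88.2] [372.3 526.4]
374 165 [68.3 82.4 88.5] [372.  526.3]
382 183 [68.8 83.3 88.9] [371.4 526.4]
390 608 [ 79.5 119.7 176.1] [372.2 525.9]
398 150 [ 77.3 172.8 178.6] [369.5 519.6]
406 88 [156.2 163.7 169.8] [367.6 522.2]
414 82 [143.5 153.1 159.1] [367.1 521.7]
422 35 [119.4 134.2 149.7] [367.6 514.6]
side grid z 58.55395646969456 slopes [ 1.8 23.3] 55
254 21 [118.1 121.6 126.6] [369.6 526. ]
262 11 [107.8 113.8 120.5] [368.6 514.7]
278 20 [67.  84.5 97. ] [369.  525.2]
286 65 [63.6 73.7 85.5] [370.1 525.9]
302 7 [82.5 84.9 92.4] [368.8 523.3]
310 11 [80.1 83.2 88.6] [488.  525.6]
318 20 [71.4 83.5 87. ] [373.  523.7]
326 14 [66.4 81.  86. ] [373.3 519.5]
334 29 [66.  74.8 87.4] [368.7 525.5]
342 24 [69.8 82.9 88.5] [368.9 522.7]
350 18 [66.2 82.6 88. ] [369.  524.8]
358 20 [70.9 84.9 89. ] [368.8 524.9]
366 19 [66.7 74.7 88.9] [370.3 525.8]
374 18 [72.2 81.7 86.2] [373.  524.4]
382 20 [72.7 83.1 88.2] [373.2 526.3]
390 97 [ 76.  123.7 176. ] [369.8 526. ]
398 144 [ 80.9 114.  170.4] [369.5 526.7]
422 6 [ 65.2 111.8 170.4] [350.5 537.6]
```

Run:
```python
from plan import *
I=cv2.imread("pics/top4.png"); J=cv2.imread("pics/side4.png")
cv2.imwrite("pics/c4.png",np.hstack([cv2.resize(J[185:295,190:320],(400,338),interpolation=2),cv2.resize(I[95:205,225:355],(400,338),interpolation=2)]))
for n in ("top","side"):
    for q in env.boxes_of(n,"tumbler_mid")[:3]: print(n,q)
    for q in env.pinpoint(n,"tumbler_mid")[:3]: print(n,round(q["score"],2),q["location"],ray_z(n,*q["location"],47.5))
P=cloud("top",np.load("top4.npy")).reshape(-1,3); w=P[(abs(P[:,0]-650)<50)&(abs(P[:,1]-170)<50)&(P[:,2]>86)&(P[:,2]<105)]
print(cv2.minEnclosingCircle(w[:,:2].astype(np.float32)),w[:,:2].min(0),w[:,:2].max(0))
plan([600,180,170]); print(env.state()['qpos'])
```

```text
top {'bbox': [277.6, 123.7, 302.4, 151.9], 'score': 0.77}
top {'bbox': [197.5, 101.0, 225.9, 134.1], 'score': 0.67}
top 0.66 [212.4, 116.6] [711.7 394.1  47.5]
top 0.61 [289.9, 138.7] [648.5 172.2  47.5]
side {'bbox': [206.7, 248.7, 228.7, 279.2], 'score': 0.9}
side {'bbox': [258.7, 210.0, 277.4, 237.3], 'score': 0.62}
side 0.93 [268.4, 226.5] [648.  170.2  47.5]
side 0.76 [217.3, 267.7] [693.  397.5  47.5]
side 0.16 [340.8, 149.4] [ 622.1 -349.3   47.5]
((650.23876953125, 171.3759765625), 33.8847770690918) [616.9 141. ] [682.  204.6]
t 16.82 [421.9  65.9 207.7] [162.9  -0.2  20.7] w 55.1 F [-0.5  0.2  0.5] tool z [ 0.1 -0.3 -1. ]
[600, 180, 170] n 4 row(m) [0.0517, -0.0133, 0.0059] tot [206.8 -53.1  23.7]
[ 20.1   5.6 111.7 -19.1  63.6  98.1]
```

View pics/c4.png

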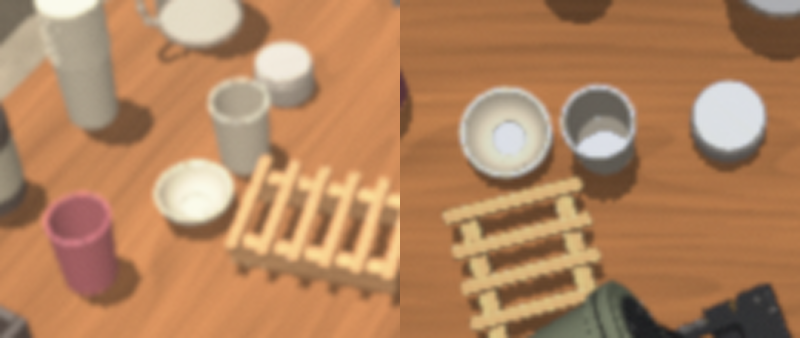

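arm_command([
  {"offset":[0,0,0],"spin":0.17},
], jaw=0.0912)

```text
time_s: 16.95
ee_pos: [422.1, 65.4, 207.4]
ee_rot: [163.2, -3.1, 11.1]
force: [-0.6, 0.2, -0.1]
gripper_width: 61.9
gripper_force: 0.0
```

Run:
```python
from plan import *
plan(); print(env.state()['qpos'])
```

```text
t 16.95 [422.1  65.4 207.4] [163.2  -3.1  11.1] w 61.9 F [-0.6  0.2 -0.1] tool z [ 0.1 -0.3 -1. ]
[ 20.    5.7 111.7 -19.1  63.6 108.1]
```

The crop confirms it: the white tumbler is at left (240,125) / right (600,125), standing between the dish and the tin. The pink one at left (82,245) is the look-alike.

arm_command([
  {"offset":[0,0,0],"spin":-0.174},
  {"offset":[0,0,0],"spin":-0.174},
  {"offset":[0,0,0],"spin":-0.174},
  {"offset":[0,0,0],"spin":-0.174},
  {"offset":[0,0,0],"spin":-0.174},
])

```text
time_s: 17.58
ee_pos: [422.1, 65.2, 207.3]
ee_rot: [166.8, 10.9, 59.7]
force: [0.3, 1.0, 0.2]
gripper_width: 91.2
gripper_force: 0.0
```

arm_command([
  {"offset":[0,0,0],"spin":-0.174},
  {"offset":[0,0,0],"spin":-0.174},
  {"offset":[0,0,0],"spin":-0.174},
  {"offset":[0,0,0],"spin":-0.174},
  {"offset":[0,0,0],"spin":-0.174},
])

```text
time_s: 18.2
ee_pos: [422.1, 65.2, 207.3]
ee_rot: [180.0, 17.1, 110.9]
force: [0.5, 0.3, 0.1]
gripper_width: 90.9
gripper_force: 0.0
```

Run:
```python
from plan import *
s=env.state(); M=R.from_euler('xyz',s['ee_rot'],degrees=True).as_matrix(); print(M.round(3).tolist(),s['qpos'])
plan([646,181,160],[646,181,43])
```

```text
[[-0.34, 0.934, 0.105], [0.893, 0.356, -0.274], [-0.294, 0.0, -0.956]] [ 20.    5.7 111.7 -19.1  63.6   7.8]
t 18.2 [422.1  65.2 207.3] [180.   17.1 110.9] w 90.9 F [0.5 0.3 0.1] tool z [ 0.1 -0.3 -1. ]
[646, 181, 160] n 5 row(m) [0.0082, 0.0501, 0.0074] tot [ 41.1 250.4  36.9]
[646, 181, 43] n 3 row(m) [0.0115, -0.0, 0.0373] tot [ 34.4  -0.  111.8]
```

arm_command([
  {"offset":[0.008,0.05,0.0075],"spin":0},
  {"offset":[0.008,0.05,0.0075],"spin":0},
  {"offset":[0.008,0.05,0.0075],"spin":0},
  {"offset":[0.008,0.05,0.0075],"spin":0},
  {"offset":[0.008,0.05,0.0075],"spin":0},
])

```text
time_s: 18.82
ee_pos: [648.2, 179.2, 159.3]
ee_rot: [179.9, 17.1, 110.5]
force: [0.8, -0.7, 0.1]
gripper_width: 91.1
gripper_force: 0.0
```

Run:
```python
from plan import *
plan([646,181,43])
```

```text
t 18.82 [648.2 179.2 159.3] [179.9  17.1 110.5] w 91.1 F [ 0.8 -0.7  0.1] tool z [ 0.1 -0.3 -1. ]
[646, 181, 43] n 3 row(m) [0.0122, -0.0005, 0.0368] tot [ 36.6  -1.6 110.5]
```

arm_command([
  {"offset":[0.012,-0.001,0.037],"spin":0},
  {"offset":[0.012,-0.0005,0.037],"spin":0},
  {"offset":[0.012,0,0.037],"spin":0},
  {"offset":[0,0,0],"spin":0},
])

```text
time_s: 19.32
ee_pos: [642.4, 179.0, 40.0]
ee_rot: [-179.7, 17.1, 110.7]
force: [-0.7, -0.5, 0.4]
gripper_width: 90.9
gripper_force: 0.0
```

arm_command([
  {"offset":[0,0,0],"spin":0},
  {"offset":[0,0,0],"spin":0},
  {"offset":[0,0,0],"spin":0},
  {"offset":[0,0,0],"spin":0},
  {"offset":[0,0,0],"spin":0},
], jaw=0.04, newtons=6)

```text
time_s: 19.95
ee_pos: [645.0, 181.7, 45.5]
ee_rot: [179.7, 17.1, 110.6]
force: [1.4, 0.7, 5.2]
gripper_width: 63.7
gripper_force: 5.8
```

```bash
python3 -c "
from plan import *
plan([646,181,43])"
```

```text
t 19.95 [645.  181.7  45.5] [179.7  17.1 110.6] w 63.7 F [1.4 0.7 5.2] tool z [ 0.1 -0.3 -1. ]
[646, 181, 43] n 1 row(m) [-0.0002, 0.0007, 0.0027] tot [-0.2  0.7  2.7]
```

```bash
cat >> uv.py <<'E'
def W(u,v,z):
    a=np.radians(20.5); return [u*np.sin(a)+v*np.cos(a),-u*np.cos(a)+v*np.sin(a),z]
E
python3 -c "
from uv import *
uv(); p=env.state()['ee_pos']
plan([p[0],p[1],190],W(200,445,188),W(310.5,445,181))"
```

```text
t 19.95 u,v,z [ 55.7 667.7  45.5] [179.7  17.1 110.6] [1.4 0.7 5.2] 63.70887254456416
t 19.95 [645.  181.7  45.5] [179.7  17.1 110.6] w 63.7 F [1.4 0.7 5.2] tool z [ 0.1 -0.3 -1. ]
[np.float64(644.9690180597422), np.float64(181.6728299467399), 190] n 3 row(m) [-0.0142, 0.0003, -0.046] tot [ -42.5    0.8 -138.1]
[np.float64(486.8606004674304), np.float64(-31.49215318921651), 188] n 5 row(m) [-0.0274, -0.0447, 0.0086] tot [-136.9 -223.3   42.9]
[np.float64(525.5585160966016), np.float64(-134.99443010116443), 181] n 2 row(m) [-0.0518, -0.0002, 0.0196] tot [-103.6   -0.5   39.2]
```

arm_command([
  {"offset":[-0.003,0,-0.01],"spin":0},
  {"offset":[-0.01,0,-0.033],"spin":0},
  {"offset":[-0.015,0,-0.048],"spin":0},
  {"offset":[-0.0145,0,-0.047],"spin":0},
  {"offset":[0,0,0],"spin":0},
], newtons=8)

```text
time_s: 20.58
ee_pos: [645.4, 181.9, 193.5]
ee_rot: [179.3, 17.0, 110.5]
force: [0.4, -0.3, -0.6]
gripper_width: 63.5
gripper_force: 7.9
```

```bash
python3 -c "
from uv import *
uv(); I,D=env.grab_frame('top'); np.save('top5.npy',D)
p=env.state()['ee_pos']; P=cloud('top',D).reshape(-1,3); Q=P[(abs(P[:,0]-650)<70)&(abs(P[:,1]-175)<60)&(P[:,2]>215)&(P[:,2]<245)]; print(len(Q),Q.min(0),Q.max(0),p)
plan(W(200,445,188),W(310.5,445,181))"
```

```text
t 20.575 u,v,z [ 55.7 668.2 193.5] [179.3  17.  110.5] [ 0.4 -0.3 -0.6] 63.470708977109034
125 [621.6 139.1 215.5] [681.8 198.1 244.9] [643.9 181.4 190.4]
t 20.62 [643.9 181.4 190.4] [179.6  17.  110.6] w 63.4 F [ 0.1 -0.2 -1.4] tool z [ 0.1 -0.3 -1. ]
[np.float64(486.8606004674304), np.float64(-31.49215318921651), 188] n 5 row(m) [-0.0274, -0.0444, 0.0086] tot [-137.1 -222.1   43.1]
[np.float64(525.5585160966016), np.float64(-134.99443010116443), 181] n 2 row(m) [-0.0518, -0.0002, 0.0195] tot [-103.6   -0.4   39. ]
```

arm_command([
  {"offset":[-0.023,-0.037,0.0072],"spin":0},
  {"offset":[-0.023,-0.037,0.0072],"spin":0},
  {"offset":[-0.023,-0.037,0.0072],"spin":0},
  {"offset":[-0.023,-0.037,0.0072],"spin":0},
  {"offset":[-0.023,-0.037,0.0072],"spin":0},
])

```text
time_s: 21.25
ee_pos: [510.6, 1.8, 185.2]
ee_rot: [-179.9, 17.0, 110.7]
force: [-0.3, -0.3, -0.4]
gripper_width: 63.0
gripper_force: 7.9
```

arm_command([
  {"offset":[-0.022,-0.037,0.0072],"spin":0},
  {"offset":[0,0,0],"spin":0},
  {"offset":[0,0,0],"spin":0},
])

```text
time_s: 21.62
ee_pos: [486.4, -31.5, 185.9]
ee_rot: [179.9, 17.0, 110.6]
force: [-0.5, 0.2, -0.4]
gripper_width: 63.6
gripper_force: 7.9
```

Run:
```python
from uv import *
uv()
a=np.radians(20.5); s=env.state(); p=s['ee_pos']
I,D=env.grab_frame('top'); P=cloud('top',D).reshape(-1,3); u=P[:,0]*np.sin(a)-P[:,1]*np.cos(a); v=P[:,0]*np.cos(a)+P[:,1]*np.sin(a)
pu=p[0]*np.sin(a)-p[1]*np.cos(a); pv=p[0]*np.cos(a)+p[1]*np.sin(a)
m=(abs(u-pu-12)<45)&(abs(v-pv)<40)&(abs(P[:,2]-p[2]-45)<14); print(m.sum(),"u rel",np.percentile(u[m]-pu,[1,99]),"v rel",np.percentile(v[m]-pv,[1,99]),"z rel",np.percentile(P[m,2]-p[2],[50,90,99]))
plan(W(310.5,445,181));
```

```text
t 21.625 u,v,z [199.9 444.6 185.9] [179.9  17.  110.6] [-0.5  0.2 -0.4] 63.634851945698664
93 u rel [13.6 43.4] v rel [-31.3  30.8] z rel [48.  51.7 54.3]
t 21.68 [486.9 -31.2 186.1] [179.9  17.  110.7] w 63.5 F [ 0.2 -0.7  0.6] tool z [ 0.1 -0.3 -1. ]
[np.float64(525.5585160966016), np.float64(-134.99443010116443), 181] n 2 row(m) [-0.0522, -0.0003, 0.0186] tot [-104.4   -0.6   37.3]
```

arm_command([
  {"offset":[-0.035,0,0.0115],"spin":0},
  {"offset":[-0.035,0,0.0115],"spin":0},
  {"offset":[-0.034,0,0.0115],"spin":0},
  {"offset":[0,0,0],"spin":0},
  {"offset":[0,0,0],"spin":0},
])

```text
time_s: 22.3
ee_pos: [525.5, -133.4, 183.6]
ee_rot: [179.9, 17.0, 110.7]
force: [0.1, -0.4, -1.2]
gripper_width: 63.5
gripper_force: 7.9
```

Run:
```python
from uv import *
uv(); plan(W(310.5,445,134),W(334,445,134),W(334,445,128))
```

```text
t 22.3 u,v,z [308.9 445.5 183.6] [179.9  17.  110.7] [ 0.1 -0.4 -1.2] 63.45596215389748
t 22.3 [ 525.5 -133.4  183.6] [179.9  17.  110.7] w 63.5 F [ 0.1 -0.4 -1.2] tool z [ 0.1 -0.3 -1. ]
[np.float64(525.5585160966016), np.float64(-134.99443010116443), 134] n 1 row(m) [0.013, -0.0006, 0.0479] tot [13.  -0.6 47.9]
[np.float64(533.788389556199), np.float64(-157.0062265485018), 134] n 1 row(m) [-0.0225, -0.0001, 0.0069] tot [-22.5  -0.1   6.9]
[np.float64(533.788389556199), np.float64(-157.0062265485018), 128] n 1 row(m) [0.0018, -0.0, 0.0057] tot [ 1.8 -0.   5.7]
```

arm_command([
  {"offset":[0.0035,0,0.016],"spin":0},
  {"offset":[0.0045,0,0.016],"spin":0},
  {"offset":[0.005,0,0.016],"spin":0},
  {"offset":[0,0,0],"spin":0},
])

```text
time_s: 22.8
ee_pos: [525.2, -134.4, 133.4]
ee_rot: [-180.0, 17.0, 110.8]
force: [-0.4, -0.8, 0.3]
gripper_width: 63.5
gripper_force: 7.9
```

arm_command([
  {"offset":[-0.007,0,0.0023],"spin":0},
  {"offset":[-0.008,0,0.0023],"spin":0},
  {"offset":[-0.007,0,0.0023],"spin":0},
  {"offset":[0,0,0],"spin":0},
])

```text
time_s: 23.3
ee_pos: [534.5, -158.1, 134.7]
ee_rot: [179.8, 17.1, 110.6]
force: [0.5, -0.2, -0.0]
gripper_width: 63.3
gripper_force: 7.9
```

Run:
```python
from uv import *
uv(); plan(W(334,445,128))
I,D=env.grab_frame("side"); cv2.imwrite("pics/side6.png",I)
u,v,_=map(int,w2px("side",[540,-160,150])); cv2.imwrite("pics/c6.png",cv2.resize(I[v-60:v+60,u-60:u+60],(500,500),interpolation=2))
```

```text
t 23.3 u,v,z [335.2 445.3 134.7] [179.8  17.1 110.6] [ 0.5 -0.2 -0. ] 63.27770661728051
t 23.3 [ 534.5 -158.1  134.7] [179.8  17.1 110.6] w 63.3 F [ 0.5 -0.2 -0. ] tool z [ 0.1 -0.3 -1. ]
[np.float64(533.788389556199), np.float64(-157.0062265485018), 128] n 1 row(m) [0.0032, -0.0003, 0.0061] tot [ 3.2 -0.3  6.1]
```

View pics/c6.png

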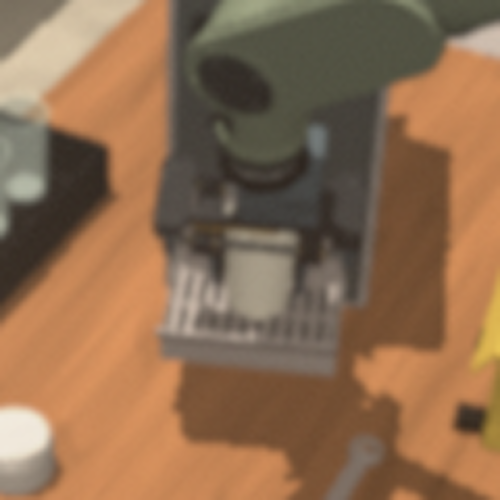

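The tumbler (at (260,270)) is held upright just above the grid of the level tray. I'll lower it until it touches.

arm_command([
  {"offset":[0.001,0,0.002],"spin":0},
  {"offset":[0.0005,0,0.002],"spin":0},
  {"offset":[0,0,0],"spin":0},
])

```text
time_s: 23.72
ee_pos: [533.9, -156.9, 129.9]
ee_rot: [179.9, 17.0, 110.7]
force: [-0.1, -0.4, 0.1]
gripper_width: 63.3
gripper_force: 7.9
```

arm_command([
  {"offset":[0.0005,0,0.0015],"spin":0},
  {"offset":[0,0,0],"spin":0},
])

```text
time_s: 23.98
ee_pos: [534.3, -157.0, 128.9]
ee_rot: [179.8, 17.1, 110.6]
force: [-0.1, 0.8, 1.8]
gripper_width: 63.3
gripper_force: 7.9
```

arm_command([
  {"offset":[0.0005,0,0.0015],"spin":0},
  {"offset":[0,0,0],"spin":0},
])

```text
time_s: 24.22
ee_pos: [535.1, -156.9, 128.3]
ee_rot: [179.7, 17.1, 110.6]
force: [-1.8, 3.2, 6.5]
gripper_width: 63.7
gripper_force: 7.9
```

arm_command([
  {"offset":[0,0,0],"spin":0},
  {"offset":[0,0,0],"spin":0},
  {"offset":[0,0,0],"spin":0},
  {"offset":[0,0,0],"spin":0},
  {"offset":[0,0,0],"spin":0},
], jaw=0.0905)

```text
time_s: 24.85
ee_pos: [534.1, -157.0, 126.9]
ee_rot: [179.9, 17.1, 110.6]
force: [0.0, -0.0, -0.4]
gripper_width: 90.6
gripper_force: 0.0
```

arm_command([
  {"offset":[0.005,0,-0.005],"spin":0},
  {"offset":[0.02,0,-0.015],"spin":0},
  {"offset":[0.04,0,-0.03],"spin":0},
  {"offset":[0.05,0,-0.035],"spin":0},
  {"offset":[0.05,0,-0.035],"spin":0},
])

```text
time_s: 25.48
ee_pos: [464.9, 25.1, 194.2]
ee_rot: [179.8, 17.1, 110.6]
force: [-0.1, 0.6, 0.4]
gripper_width: 91.0
gripper_force: 0.0
```

arm_command([
  {"offset":[0.05,0,-0.03],"spin":0},
  {"offset":[0,-0.05,-0.03],"spin":0},
  {"offset":[0,0,0],"spin":0},
  {"offset":[0,0,0],"spin":0},
])

```text
time_s: 25.98
ee_pos: [396.1, 67.2, 236.1]
ee_rot: [179.7, 17.1, 110.6]
force: [0.2, -0.3, -0.6]
gripper_width: 90.3
gripper_force: 0.0
```

Run:
```python
from uv import *
uv()
a=np.radians(20.5)
ims=[]
for n in ("side","top"):
    I,D=env.grab_frame(n)
    c=w2px(n,[540,-170,150]); x,y=int(c[0]),int(c[1]); ims.append(cv2.resize(I[y-55:y+55,x-55:x+55],(400,400),interpolation=2))
    P=cloud(n,D).reshape(-1,3); u=P[:,0]*np.sin(a)-P[:,1]*np.cos(a); v=P[:,0]*np.cos(a)+P[:,1]*np.sin(a); z=P[:,2]
    m=(u>290)&(u<388)&(abs(v-445)<50)&(z>165)&(z<190); print(n,m.sum(),"rim u",np.percentile(u[m],[1,99]),"v",np.percentile(v[m],[1,99]),"z",np.percentile(z[m],[50,90,99]))
    m=(u>290)&(u<388)&(abs(v-445)<50)&(z>100)&(z<185)
    for lo in (105,125,145,165):
        k=m&(z>lo)&(z<lo+15)
        if k.sum()>8: print("  z",lo,"v",np.percentile(v[k],[2,98]),"u",np.percentile(u[k],[2,98]))
    for q in env.pinpoint(n,"tumbler_mid")[:3]:
        w=ray_z(n,*q["location"],129); print(round(q["score"],2),np.round(q["location"]),w,"u,v",w[0]*np.sin(a)-w[1]*np.cos(a),w[0]*np.cos(a)+w[1]*np.sin(a))
cv2.imwrite("pics/c7.png",np.hstack(ims))
```

```text
t 25.975 u,v,z [ 75.8 394.6 236.1] [179.7  17.1 110.6] [ 0.2 -0.3 -0.6] 90.34767859994061
side 46 rim u [313.  373.4] v [453. 479.] z [174.1 178.3 180.1]
  z 105 v [433.7 458. ] u [313.1 323.6]
  z 145 v [452.  472.8] u [313.7 377.2]
  z 165 v [453.1 478.7] u [313.1 372.8]
0.8 [219. 266.] [642.1 433.2 129. ] u,v -180.8730481532662 753.1557037661745
0.69 [342. 162.] [ 539.9 -185.   129. ] u,v 362.3689457299032 440.95690114595243
top 141 rim u [311.  374.3] v [414.4 478.8] z [176.7 181.5 183.9]
  z 105 v [423.9 473.1] u [314.5 372.7]
  z 125 v [416.5 474.4] u [313.6 373.5]
  z 145 v [421.2 475.5] u [312.2 373.3]
  z 165 v [415.6 478.7] u [311.2 373.1]
0.79 [414. 172.] [ 539.5 -164.   129. ] u,v 342.57655695715397 447.90521483698996
0.79 [212. 119.] [682.4 376.1 129. ] u,v -113.27335982799943 770.8648202780626
0.59 [443. 164.] [ 562.5 -241.6  129. ] u,v 423.2402015506585 442.2662138616585
```

View pics/c7.png

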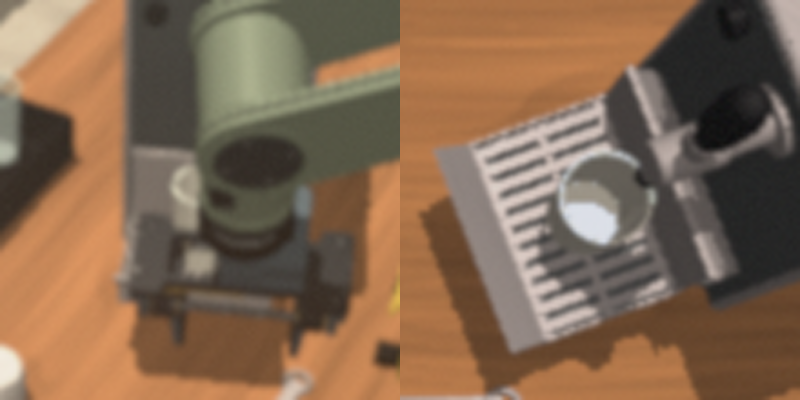

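The tumbler stands upright on the grid, with its rim at right-crop (607,198). Its axis is about 13 mm out from the spout, inside the 20 mm limit. The tray is level, the handle undisturbed and the gripper clear, so I'm handing in.

```bash
python3 -c "
from m import *
print(env.job_done())"
```

```text
the job is handed in; nothing more can be done
None
```

The job is handed in: by the last camera check the tray hangs level and home on the cleat, about 4.5 mm off centre, and the white tumbler stands upright on its grid, about 13 mm from the spout axis. No verdict came back.

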